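Base-set the up-down aim adjuster of a headlamp

TASK

Turn the headlamp's up-down aim adjuster, the big hexagonal knob, clockwise until you feel it come up snug against its stop, without forcing it, then back it off half a turn and let go. Leave the side-to-side adjuster and the things lying about as they are, and don't lean on the lamp.

Things in the scene. Friction and masses are not known exactly. Their poses are not given: they have to be found in the camera images.
- headlamp: Car headlamp lying lens down, black plastic back upwards, firmly fixed; about 460 x 270 mm. Origin under its middle, on the table; x across it, y along it, z up. Two black towers, 34 mm wide, tops 174 mm up, stand at x -55, y +160 and y -160 mm; one carries the up-down adjuster, the other the side-to-side one, either way round. Save for the adjusters nothing on it is higher than 180 mm.
- updown_knob (a point): The up-down adjuster: big grey hexagonal hand knob, axis upright, 28 mm across flats, hexagon 24 mm tall. This point, on its axis at the hexagon's mid-height, about 203 mm above the table, turns with the knob. One pair of flats faces along its x (a black rib on top points that way), the rest every 60 deg. Under the hexagon is a collar 37 mm across, 4 mm thick: keep the fingertips above it.
- updown_mark (a point): A point on the same knob, 12 mm off its axis along its x. The screw turns in clockwise from above, 1.5 mm a turn, dragging with 0.06 N m. It starts a quarter to two thirds of a turn short of its stop, whose angle differs each time and cannot be seen. Joint updown (not measured) is the screw's angle in its nut: 0 at the stop, negative when backed off.
- updown_top (a point): Middle of the top of the same knob, 12 mm above updown_knob. Its screw runs in a plastic nut that gives a little when the screw comes up against its stop: torque then grows from the drag by 2.5 N m per rad of turning, and springs back as it is let off. Joint updown_nut (not measured) is this give. Snug is 0.2 N m or more; 0.75 N m strips it. Half a turn counts from the unstrained stop.
- sideways_knob (a point): The side-to-side adjuster, to be left alone: small grey hexagon, 14 mm across flats and 12 mm tall, on a toothed disc 38 mm across, on the other tower; this point is on its axis at the hexagon's mid-height, about 198 mm above the table.
- sideways_mark (a point): A point on the side-to-side adjuster, 12 mm off its axis; it shifts if that adjuster is turned.
- dustcap: Black rubber ring, 58 mm across and 16 mm tall, lying loose on the lamp's finned aluminium control unit. Origin under its middle.
- screwdriver: Screwdriver lying on the table, 210 mm long, handle towards its -x. Origin on the table under its middle.
- bulb_box: Bulb carton, 75 x 150 x 60 mm. Origin under its middle.
- projector: Loose projector lens, 80 mm across, 37 mm tall. Origin under its middle.
- tape: Roll of tape lying flat, 96 mm across, 24 mm tall. Origin under its middle.
- screw_tray: Steel screw tray, 100 x 150 x 30 mm. Origin under its middle.
- cleaner: White bottle, 60 mm across, 150 mm tall. Origin under its middle.

How it is judged (in metres and radians):
On the way:
1. the up-down adjuster is brought up snug against its stop (value of joint updown_nut above 0.08 rad and value of joint updown above -0.05 rad), for 0.1 s.
At the end, for the whole second after the job is handed in: the up-down adjuster is at rest half a turn (within 20 deg) back from its stop, the side-to-side adjuster has not been turned (its mark within 3 mm), and the things lying about are within 20 mm of where they were (value of joint updown between -3.49159 and -2.79159 rad and velocity of joint updown between -0.05 and 0.05 rad/s and distance of sideways_mark from where it was at the start of the episode below 0.003 m and distance of each of dustcap, screwdriver, bulb_box, projector, tape, screw_tray, cleaner from where it was at the start of the episode below 0.02 m); the robot touches nothing.
It fails at once if the up-down adjuster is forced against its stop (over 0.75 N m) (value of joint updown_nut above 0.3 rad).
It fails at once if the side-to-side adjuster is turned (distance of sideways_mark from where it was at the start of the episode above 0.003 m).
It fails at once if the fingers press on the lamp with over 20 N (contact force between the fingers and headlamp above 20 N).
It fails at once if a thing lying about is pushed away (distance of any of dustcap, screwdriver, bulb_box, projector, tape, screw_tray, cleaner from where it was at the start of the episode above 0.02 m).
It also fails if it takes over 72 s, if anything falls off the work surface, if the arm or the gripper's body presses on something with over 40 N, if the wrist force passes 120 N, or if a joint passes its speed limit or range.

ROBOT

A 6-joint arm with a two-finger parallel gripper is mounted at the origin on the work surface. World frame = base frame: x ahead of the robot, y to its left, z up, the work surface at z = 0. Lengths are in m, angles in degrees, forces in N, time in s.
With the tool pointing down it reaches from about 0.3 to 0.75 m from the base axis. Payload 8.5 kg.
Tool frame: the origin (TCP) lies at the very end of the fingers, on their centre line; the grasp point (between the pads) lies 19 mm behind it; z points along the fingers, y is the line along which they close (so a half turn about z gives the same grasp; the last joint's range is limited). The gripper opens to 85 mm and grips with 20 to 120 N. Pads are 22 mm wide; open, the fingers measure 114 mm over their backs; the gripper's body (76 mm by 85 mm) begins 54 mm behind the grasp point. The pads swing forward as they close: fully open they stand 13 mm farther back than shut.
Start: joints at [-76.908, 21.807, 74.336, -0, 83.858, -12.336], TCP at [0.236, -0.497, 0.231] pointing down, gripper open.
Joint ranges: [-178.18, 178.18], [-50.72, 133.34], [12.68, 142.11], [-81.47, 261.47], [9.98, 163.14], [-165.26, 165.26]. Speed limits (degrees/s): [136.94, 136.94, 180, 180, 180, 180].

INTERFACE

Orientations are given as a 3x3 rotation matrix whose columns are the frame's x, y, z axes.
In Python, from rig import observe, cams, ticket gives the robot as it stands.
- The arm moves only by the tool move_arm, never from a script. Its arguments are lists of equal length, an entry for each row: "jaw": the finger opening in cm, from 0 to 8.54; "dp": the shift along the tool's x, y, z in cm, a list of three; "turn": the turn, a rotation vector about the tool's x, y, z in rad, a list of three. In form: {"jaw": [jaw, ...], "dp": [[tx, ty, tz], ...], "turn": [[wx, wy, wz], ...]}. A call has 1 to 12 rows; each row shifts and turns the commanded pose from where the row before left it, along the tool's axes as they then stand; what a row does not reach is not made up. A row lasts 1/12 s, in which the tool goes at most 41.7 mm and 7.16 degrees, less where a joint would pass 70% of its speed; a pose out of reach is approached as far as the arm can. A call is refused whole if a number of a shift passes 4.17 or a number of a turn 0.125, either way. A call with a gripper value outside its range is refused whole. The fingers move at their own pace and stop on an object; "force" is the grip in N (left out, the last holds). Time passes only in rows, so rows that do not move let the fingers close. It gives the time, the measured TCP pose, the force, the opening and the grip force at its end, in the units of the state.
- observe(): the state, without advancing time (a new reading comes with each control period).
- cams.get_image(name): name is "side" or "top" or "wrist"; returns (picture, depth): 480x640x3 uint8, red, green, blue; 480x640 float32, m along the optical axis (not along the pixel's ray), 0 where there is no reading.
- cams.calibration(name): a dict with "vertical_fov" (degrees; the focal length in pixels is half the picture's height over the tangent of half this angle, whatever the lens; pixels are square), "cx", "cy" (the principal point, pixels), "view" (4x4, takes a point from world to camera coordinates); the wrist camera has in their place "tool_from_camera" (4x4, takes a point from camera to tool coordinates, whose origin is the TCP and whose axes are the flange's). Camera axes: x right, y up, looking along -z (the intrinsics and any distortion apply to the point x, -y, -z); pixel columns grow to the right and rows downward; lengths in m; the calibration is good to about 2 mm. A picture is of the moment at which its call begins: read the wrist's pose just before it. calibration takes no time and is no camera call.
- ticket.close_job(): hands the job in; it is judged then, once.
Trained networks look in the newest picture that a camera, given by its name, has taken for a name from the list of things; names that differ only in an ending like _2 or _b are one class to them, and where a whole thing is asked for, a point or a joint stands for the part that bears it (a point fixed in the world has none). Each returns a list of dicts, best first, with "p" (0 to 1); they miss things now and then, are a little off and sometimes report something else, mostly with a low value. They report only what shows in the picture. A call takes as long as a camera call.
- cams.spot_in(camera, query): "box" ([centre column, centre row, width, height] as shares, 0 to 1, of the picture: columns of its width, rows of its height, round what is visible of it).
- cams.outline_of(camera, query): "mask" (480x640 bool, what is visible of it) and "box" ([centre column, centre row, width, height] as shares, 0 to 1, of the picture: columns of its width, rows of its height, round what is visible of it).
- cams.mark_of(camera, query): "location" ([column, row] as shares, 0 to 1, of the picture: columns of its width, rows of its height: a listed point, or the origin of a listed thing).
The state is a dict: "time_s": time; "q": joint angles; "qvel": joint speeds; "joint_efforts": joint torques, N m; "position": TCP position; "tool_rot": TCP orientation; "ft_force": force on the tool from outside, world axes, zero at the start; "wrist_torque": the same for the moment, N m; "grip_width": finger opening in m; "gripper_force": force on a finger pad.
Only numpy, scipy, OpenCV 4.12 (cv2) and the standard library are available. Lean on these libraries where they do the work, as an engineer would, in place of code of your own. Each camera call takes 0.05 s, during which the arm holds its last target. There are 200 camera calls.

## Working session

There is one attempt and no reset: what is moved stays moved. The work goes in short steps, Python scripts to look and compute and a tool call to move; the robot and the scene stay as the last step left them, time stands still between calls to the robot, and variables do not carry over. Pictures are saved under pics/ and viewed, at most 10 in all, crops included, and the job is handed in when it is done.

Besides the shell and the picture viewer there is one more tool, called in YAML: its name, and indented under it one key for each argument. move_arm: Moves the arm, as the interface text tells. Its arguments: {"type":"object","properties":{"jaw":{"type":"array","items":{"type":"number"}},"dp":{"type":"array","items":{"type":"array","items":{"type":"number"}}},"turn":{"type":"array","items":{"type":"array","items":{"type":"number"}}},"force":{"type":"number"}},"required":["jaw","dp","turn"]}

```bash
mkdir -p pics; ls; cat > h.py <<'E'
import numpy as np,cv2
from rig import observe,cams,ticket
def pose():
    s=observe();T=np.eye(4);T[:3,:3]=s["tool_rot"];T[:3,3]=s["position"];return s,T
def cam2world(n,T=None):
    c=cams.calibration(n)
    f=240/np.tan(np.radians(c["vertical_fov"])/2)
    M=np.linalg.inv(np.array(c["view"])) if "view" in c else T@np.array(c["tool_from_camera"])
    return f,c["cx"],c["cy"],M,c
def ray(n,u,v,T=None):
    f,cx,cy,M,c=cam2world(n,T)
    d=np.array([(u-cx)/f,-(v-cy)/f,-1.]);return M[:3,3],M[:3,:3]@d
def at_depth(n,u,v,z,T=None):
    o,d=ray(n,u,v,T);return o+d*z
def at_z(n,u,v,h,T=None):
    o,d=ray(n,u,v,T);return o+d*(h-o[2])/d[2]
E
python3 - <<'E'
from h import *
for n in("top","side"):
    s,T=pose();im,d=cams.get_image(n);print(n,{k:v for k,v in cams.calibration(n).items() if k!="view"})
    cv2.imwrite(f"pics/{n}.png",im[:,:,::-1])
    for q in("updown_knob","updown_top","updown_mark","sideways_knob","headlamp"):
        for r in cams.mark_of(n,q)[:2]:
            u,v=r["location"][0]*640,r["location"][1]*480
            print(q,round(r["p"],2),round(u),round(v),at_z(n,u,v,{"updown_knob":.203,"updown_top":.215,"updown_mark":.203,"sideways_knob":.198,"headlamp":0}[q]).round(4))
print(s["tool_rot"],s["time_s"]);print(cams.calibration("wrist"))
E
```

```text
pics
top {'vertical_fov': 46.906475154537745, 'cx': 316.61626961093333, 'cy': 240.34701157638312}
updown_knob 0.73 377 252 [ 0.4861 -0.1451  0.203 ]
updown_top 0.74 379 255 [ 0.4774 -0.1483  0.215 ]
updown_mark 0.73 380 250 [ 0.4903 -0.1531  0.203 ]
sideways_knob 0.64 237 221 [0.549  0.1611 0.198 ]
headlamp 0.76 316 224 [ 0.584  -0.0119  0.    ]
side {'vertical_fov': 57.13230211811158, 'cx': 320.8779886678246, 'cy': 237.71101428341174}
updown_knob 0.68 346 194 [ 0.4863 -0.1683  0.203 ]
updown_knob 0.54 384 219 [ 0.3468 -0.0626  0.203 ]
updown_top 0.64 348 194 [ 0.4732 -0.144   0.215 ]
updown_mark 0.43 345 193 [ 0.4912 -0.1763  0.203 ]
sideways_knob 0.68 269 247 [0.5685 0.1532 0.198 ]
sideways_knob 0.16 347 192 [ 0.4919 -0.1916  0.198 ]
[[ 9.03129562e-01  4.29368124e-01 -8.95398728e-05]
 [ 4.29368113e-01 -9.03129435e-01  4.97262067e-04]
 [ 1.32642386e-04 -4.87537639e-04 -9.99999872e-01]] 0.3
{'vertical_fov': 68.97883912423495, 'cx': 321.53389856361696, 'cy': 243.35932406941285, 'tool_from_camera': array([[-2.35956656e-04,  9.48778662e-01,  3.15941443e-01,
         8.25039563e-02],
       [ 9.99999527e-01,  5.21854339e-04, -8.20303010e-04,
        -1.37894285e-03],
       [-9.43161405e-04,  3.15941100e-01, -9.48778336e-01,
        -1.42455787e-01],
       [ 0.00000000e+00,  0.00000000e+00,  0.00000000e+00,
         1.00000000e+00]])}
```

View pics/top.png

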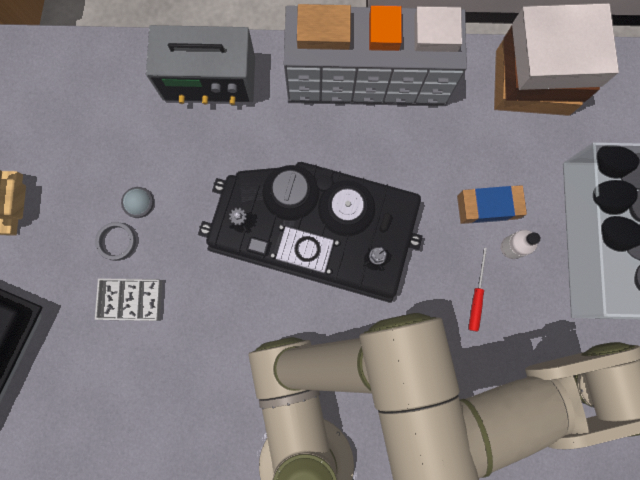

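View pics/side.png

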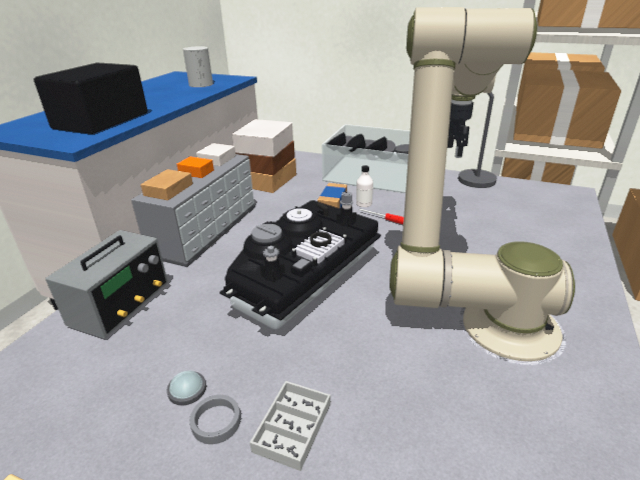

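move_arm:
  jaw: [5.5,5.5,5.5,5.5,5.5,5.5,5.5,5.5,5.5,5.5,5.5,5.5]
  dp:
    - [1,-0.6,-2]
    - [2,-1.2,-2]
    - [2.5,-1.4,-2]
    - [2.5,-1.4,-2]
    - [2.5,-1.4,-1]
    - [2.5,-1.4,0]
    - [2.5,-1.4,0]
    - [2.5,-1.4,0]
    - [2.5,-1.4,0]
    - [2.5,-1.4,0]
    - [2.5,-1.4,0]
    - [2.5,-1.4,0]
  turn:
    - [0,0,0]
    - [0,0,0]
    - [0,0,0]
    - [0,0,0]
    - [0,0,0]
    - [0,0,0]
    - [0,0,0]
    - [0,0,0]
    - [0,0,0]
    - [0,0,0]
    - [0,0,0]
    - [0,0,0]

```text
time_s: 1.6
position: [0.4218, -0.2325, 0.3215]
tool_rot: [[0.903, 0.429, 0.0], [0.429, -0.903, -0.0], [0.0, 0.0, -1.0]]
ft_force: [0.3, 0.3, -0.7]
grip_width: 0.0549
gripper_force: 0.0
```

move_arm:
  jaw: [5.5,5.5,5.5,5.5,5.5,5.5,5.5]
  dp:
    - [2.5,-1.4,0]
    - [2.5,-1.4,0]
    - [2.5,-1.4,0]
    - [1.2,-0.9,0]
    - [0,0,0]
    - [0,0,0]
    - [0,0,0]
  turn:
    - [0,0,0]
    - [0,0,0]
    - [0,0,0]
    - [0,0,0]
    - [0,0,0]
    - [0,0,0]
    - [0,0,0]

```text
time_s: 2.18
position: [0.4776, -0.151, 0.3213]
tool_rot: [[0.903, 0.429, -0.0], [0.429, -0.903, -0.0], [-0.0, 0.0, -1.0]]
ft_force: [-0.1, -0.3, -0.3]
grip_width: 0.0551
gripper_force: 0.0
```

```bash
cat > look.py <<'E'
from h import *
import sys
s,T=pose();im,d=cams.get_image("wrist")
print(s["time_s"],np.round(s["q"],1),np.round(s["position"],4),np.round(s["wrist_torque"],3),s["ft_force"])
print(T[:3,:3].round(3))
cv2.imwrite(f"pics/{sys.argv[1]}.png",im[:,:,::-1])
for q,h in(("updown_knob",.203),("updown_top",.215),("updown_mark",.203)):
    for r in cams.mark_of("wrist",q)[:2]:
        u,v=r["location"][0]*640,r["location"][1]*480
        print(q,round(r["p"],2),round(u),round(v),at_z("wrist",u,v,h,T).round(4))
E
python3 look.py w1
```

```text
2.1833 [-31.1  13.9  71.3  -0.   94.9  33.5] [ 0.4776 -0.151   0.3213] [-0.022  0.005 -0.032] [-0.09959092 -0.26604227 -0.33865627]
[[ 0.903  0.429 -0.   ]
 [ 0.429 -0.903 -0.   ]
 [-0.     0.    -1.   ]]
updown_knob 0.98 317 235 [ 0.4777 -0.1458  0.203 ]
updown_top 0.94 316 238 [ 0.4787 -0.145   0.215 ]
updown_mark 0.83 339 225 [ 0.4923 -0.1575  0.203 ]
```

View pics/w1.png

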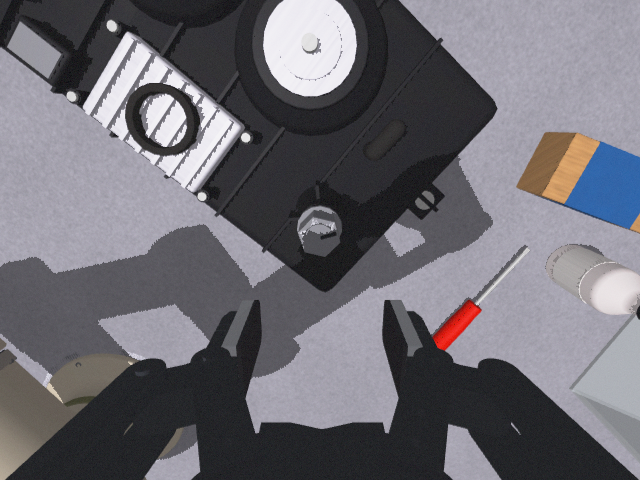

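```bash
python3 -c "
import cv2
i=cv2.imread('pics/w1.png')[195:275,270:370];cv2.imwrite('pics/w1c.png',cv2.resize(i,None,fx=7,fy=7,interpolation=cv2.INTER_CUBIC))"
```

```text
(no output)
```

View pics/w1c.png

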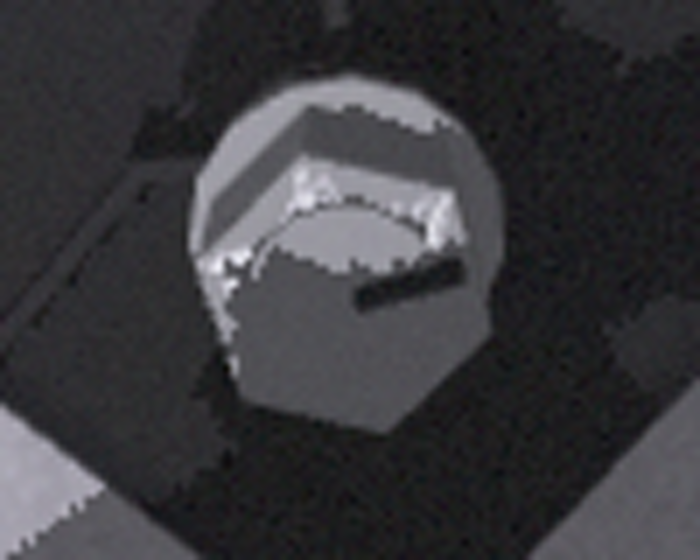

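```bash
cat > an.py <<'E'
from h import *
s,T=pose()
P=np.array([[310,160],[455,195],[490,325],[385,430],[240,400],[205,260]])/7+[270,195]
W=np.array([at_z("wrist",u,v,.215,T)[:2] for u,v in P]);c=W.mean(0);print("centre",c.round(4))
r=W-c;print(np.linalg.norm(r,axis=1).round(4))
a=np.degrees(np.arctan2(r[:,1],r[:,0]));print(a.round(1),"flat-normal mod60:",(np.degrees(np.angle(np.exp(6j*np.radians(a)).mean()))/6+30)%60)
a,b=[at_z("wrist",u/7+270,v/7+195,.215,T)[:2] for u,v in((360,298),(465,270))]
d=b-a;print("rib",np.degrees(np.arctan2(d[1],d[0])))
t=T[:3,:3].T@np.array([*(c-T[:2,3]),0]);print("tool shift",t,"tool y yaw",np.degrees(np.arctan2(T[1,1],T[0,1])))
E
python3 an.py
```

```text
centre [ 0.4804 -0.1469]
[0.0155 0.0159 0.0156 0.0157 0.0165 0.0156]
[  39.9  -20.1  -76.6 -139.7  160.6  100.3] flat-normal mod60: 10.735451637083106
rib -49.064701819948034
tool shift [ 4.38366383e-03 -2.57622411e-03 -3.40352091e-07] tool y yaw -64.65111715641034
```

move_arm:
  jaw: [5.5,5.5,5.5,5.5,5.5,5.5,5.5,5.5,5.5,5.5,5.5,5.5]
  dp:
    - [0.22,-0.13,0]
    - [0.22,-0.13,0]
    - [0,0,0]
    - [0,0,0]
    - [0,0,0]
    - [0,0,0]
    - [0,0,0]
    - [0,0,0]
    - [0,0,0]
    - [0,0,0]
    - [0,0,0]
    - [0,0,0]
  turn:
    - [0,0,0]
    - [0,0,0]
    - [0,0,-0.12]
    - [0,0,-0.12]
    - [0,0,-0.12]
    - [0,0,-0.12]
    - [0,0,-0.12]
    - [0,0,-0.12]
    - [0,0,-0.12]
    - [0,0,-0.12]
    - [0,0,-0.12]
    - [0,0,-0.12]

```text
time_s: 3.38
position: [0.4808, -0.1461, 0.3213]
tool_rot: [[-0.079, 0.997, 0.0], [0.997, 0.079, 0.0], [0.0, 0.0, -1.0]]
ft_force: [0.2, -0.0, 0.2]
grip_width: 0.055
gripper_force: 0.0
```

move_arm:
  jaw: [5.5,5.5,5.5,5.5,5.5,5.5,5.5,5.5,5.5,5.5,5.5,5.5]
  dp:
    - [0,0,1]
    - [0,0,1]
    - [0,0,1]
    - [0,0,1]
    - [0,0,0]
    - [0,0,0]
    - [0,0,0]
    - [0,0,0]
    - [0,0,0]
    - [0,0,0]
    - [0,0,0]
    - [0,0,0]
  turn:
    - [0,0,-0.12]
    - [0,0,-0.12]
    - [0,0,-0.12]
    - [0,0,-0.12]
    - [0,0,-0.12]
    - [0,0,-0.12]
    - [0,0,-0.12]
    - [0,0,-0.12]
    - [0,0,-0.12]
    - [0,0,-0.084]
    - [0,0,0]
    - [0,0,0]

```text
time_s: 4.38
position: [0.4808, -0.1461, 0.2813]
tool_rot: [[-0.944, 0.33, 0.0], [0.33, 0.944, 0.0], [-0.0, 0.0, -1.0]]
ft_force: [0.1, 0.2, -0.3]
grip_width: 0.0552
gripper_force: 0.0
```

```bash
python3 look.py w2;  python3 -c "
import cv2
i=cv2.imread('pics/w2.png')[180:380,195:455];cv2.imwrite('pics/w2c.png',cv2.resize(i,None,fx=3,fy=3,interpolation=cv2.INTER_CUBIC))"
```

```text
4.3833 [ -30.4   15.1   76.     0.    88.9 -101.1] [ 0.4808 -0.1461  0.2813] [0.024 0.033 0.007] [ 0.09931888  0.24778794 -0.34649606]
[[-0.944  0.33   0.   ]
 [ 0.33   0.944  0.   ]
 [-0.     0.    -1.   ]]
updown_knob 0.59 319 255 [ 0.4812 -0.1461  0.203 ]
updown_top 0.64 317 265 [ 0.4831 -0.1482  0.215 ]
updown_mark 0.91 313 267 [ 0.4884 -0.1533  0.203 ]
```

View pics/w2c.png

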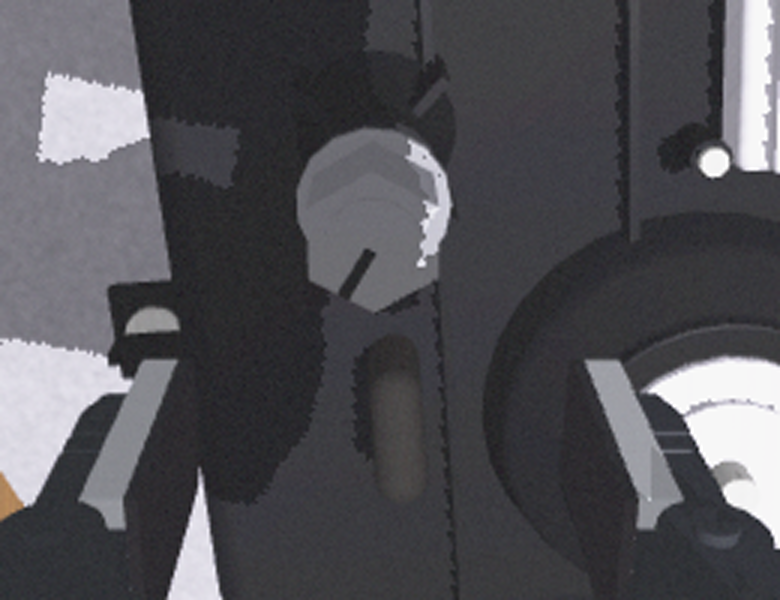

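```bash
python3 - <<'E'
from h import *
s,T=pose()
for u,v in((308,205),(439,205),(373.5,170),(373.5,312),(373.5,241)):
    p=at_z("wrist",195+u/3,180+v/3,.215,T);print(p.round(4),(T[:3,:3].T@(p-T[:3,3])*100).round(2))
E
```

```text
[ 0.4685 -0.156   0.215 ] [ 0.83 -1.34  6.63]
[ 0.4776 -0.1299  0.215 ] [0.83 1.43 6.63]
[ 0.4658 -0.1404  0.215 ] [1.6  0.05 6.63]
[ 0.4964 -0.1512  0.215 ] [-1.65  0.04  6.63]
[ 0.4807 -0.1457  0.215 ] [0.01 0.04 6.63]
```

move_arm:
  jaw: [5.5,5.5,5.5,5.5,5.5,5.5,5.5,4.5,4.5,4.5]
  dp:
    - [0,0.02,1]
    - [0,0.02,1.5]
    - [0,0,1.5]
    - [0,0,1.5]
    - [0,0,1.2]
    - [0,0,0.9]
    - [0,0,0.7]
    - [0,0,0.2]
    - [0,0,0]
    - [0,0,0]
  turn:
    - [0,0,0]
    - [0,0,0]
    - [0,0,0]
    - [0,0,0]
    - [0,0,0]
    - [0,0,0]
    - [0,0,0]
    - [0,0,0]
    - [0,0,0]
    - [0,0,0]
  force: 40

```text
time_s: 5.42
position: [0.4811, -0.1459, 0.1968]
tool_rot: [[-0.945, 0.328, 0.001], [0.328, 0.945, -0.0], [-0.001, -0.0, -1.0]]
ft_force: [0.0, -0.3, 0.7]
grip_width: 0.0449
gripper_force: 0.0
```

move_arm:
  jaw: [3.5,3.2,3,2.6,2.2,2.2,2.2,2.2,2.2,2.2]
  dp:
    - [0,0,0]
    - [0,0,0]
    - [0,0,0]
    - [0,0,0]
    - [0,0,0]
    - [0,0,0]
    - [0,0,0]
    - [0,0,0]
    - [0,0,0]
    - [0,0,0]
  turn:
    - [0,0,0]
    - [0,0,0]
    - [0,0,0]
    - [0,0,0]
    - [0,0,0]
    - [0,0,0]
    - [0,0,0]
    - [0,0,0]
    - [0,0,0]
    - [0,0,0]

```text
time_s: 6.25
position: [0.4807, -0.1472, 0.1974]
tool_rot: [[-0.945, 0.328, 0.0], [0.328, 0.945, -0.004], [-0.002, -0.003, -1.0]]
ft_force: [-5.1, -6.8, 5.2]
grip_width: 0.0272
gripper_force: 39.0
```

```bash
cat > st.py <<'E'
from h import *
s,T=pose();print(round(s["time_s"],2),"q6",round(s["q"][5],2),"tq",np.round(s["wrist_torque"],3),"F",np.round(s["ft_force"],1),"e6",np.round(s["joint_efforts"][5],3),"z",round(s["position"][2],4),s["grip_width"],s["gripper_force"], "yaw",np.degrees(np.arctan2(T[1,1],T[0,1])).round(2))
E
python3 st.py; python3 look.py w3 | tail -3
```

```text
6.25 q6 -101.26 tq [-1.045  0.768 -0.042] F [-5.1 -6.8  5.2] e6 0.014 z 0.1974 0.02722922385752695 38.95905546261929 yaw 70.85
updown_top 0.57 321 335 [ 0.4813 -0.1458  0.215 ]
updown_mark 0.76 309 339 [ 0.489  -0.1543  0.203 ]
updown_mark 0.37 58 248 [ 0.4137 -0.2381  0.203 ]
```

View pics/w3.png

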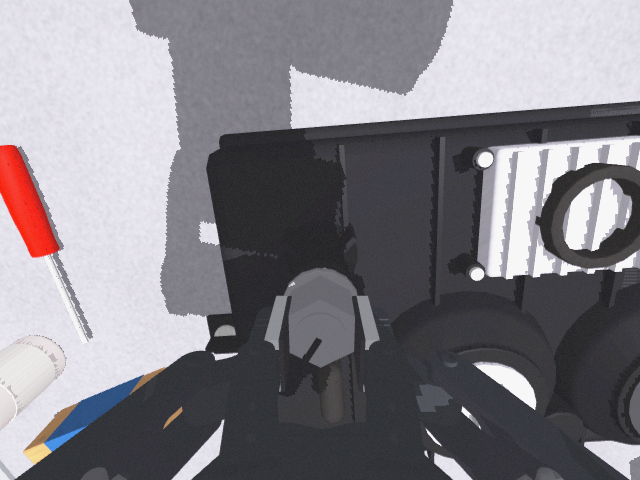

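move_arm:
  jaw: [2.2,2.2,2.2,2.2]
  dp:
    - [0,-0.12,-0.06]
    - [0,0,0]
    - [0,0,0]
    - [0,0,0]
  turn:
    - [0,0,0]
    - [0,0,0]
    - [0,0,0]
    - [0,0,0]

```text
time_s: 6.78
position: [0.4806, -0.1473, 0.1974]
tool_rot: [[-0.945, 0.328, 0.001], [0.328, 0.945, -0.001], [-0.001, -0.001, -1.0]]
ft_force: [-2.5, -4.4, 5.8]
grip_width: 0.0267
gripper_force: 40.0
```

```bash
python3 st.py
```

```text
6.78 q6 -101.4 tq [-0.621  0.367 -0.019] F [-2.5 -4.4  5.8] e6 0.011 z 0.1974 0.026737663914415122 40.02196483081207 yaw 70.87
```

move_arm:
  jaw: [2.2,2.2,2.2,2.2,2.2,2.2,2.2,2.2,2.2,2.2,2.2,2.2]
  dp:
    - [0.02,-0.08,-0.05]
    - [0,0,0.003]
    - [0,0,0.003]
    - [0,0,0.003]
    - [0,0,0.003]
    - [0,0,0.003]
    - [0,0,0.003]
    - [0,0,0.003]
    - [0,0,0.003]
    - [0,0,0.003]
    - [0,0,0.003]
    - [0,0,0]
  turn:
    - [0,0,0.05]
    - [0,0,0.12]
    - [0,0,0.12]
    - [0,0,0.12]
    - [0,0,0.12]
    - [0,0,0.12]
    - [0,0,0.12]
    - [0,0,0.12]
    - [0,0,0.12]
    - [0,0,0.12]
    - [0,0,0.12]
    - [0,0,0]

```text
time_s: 7.78
position: [0.4803, -0.1479, 0.1972]
tool_rot: [[0.017, 1.0, 0.001], [1.0, -0.017, -0.001], [-0.001, 0.001, -1.0]]
ft_force: [-0.8, -3.5, 2.9]
grip_width: 0.027
gripper_force: 39.7
```

```bash
python3 st.py
```

```text
7.78 q6 -29.63 tq [-0.713 -0.119  0.063] F [-0.8 -3.5  2.9] e6 1.739 z 0.1972 0.02699542409007386 39.72350047901273 yaw -0.98
```

move_arm:
  jaw: [2.2,2.2,2.2,2.2]
  dp:
    - [-0.05,0,0.002]
    - [0,0,0.002]
    - [0,0,0.001]
    - [0,0,0]
  turn:
    - [0,0,0.08]
    - [0,0,0.08]
    - [0,0,0.04]
    - [0,0,0]

```text
time_s: 8.12
position: [0.4802, -0.148, 0.1972]
tool_rot: [[0.209, 0.978, 0.001], [0.978, -0.209, -0.0], [0.0, 0.001, -1.0]]
ft_force: [-0.1, -1.7, 1.7]
grip_width: 0.0275
gripper_force: 39.8
```

```bash
python3 st.py
```

```text
8.12 q6 -18.6 tq [-0.466 -0.104  0.052] F [-0.1 -1.7  1.7] e6 0.718 z 0.1972 0.0275204990437944 39.78896907996386 yaw -12.07
```

move_arm:
  jaw: [2.2,2.2,2.2,2.2]
  dp:
    - [0,0,0.002]
    - [0,0,0.002]
    - [0,0,0.001]
    - [0,0,0]
  turn:
    - [0,0,0.08]
    - [0,0,0.08]
    - [0,0,0.04]
    - [0,0,0]

```text
time_s: 8.45
position: [0.4801, -0.148, 0.1971]
tool_rot: [[0.399, 0.917, 0.0], [0.917, -0.399, -0.0], [0.0, 0.0, -1.0]]
ft_force: [0.1, -1.4, 2.1]
grip_width: 0.0273
gripper_force: 39.8
```

```bash
python3 st.py
```

```text
8.45 q6 -7.15 tq [-0.482 -0.043  0.008] F [ 0.1 -1.4  2.1] e6 0.718 z 0.1971 0.027300244021095488 39.81014956603758 yaw -23.51
```

move_arm:
  jaw: [2.2,2.2,2.2,2.2]
  dp:
    - [0,0,0.002]
    - [0,0,0.002]
    - [0,0,0.001]
    - [0,0,0]
  turn:
    - [0,0,0.08]
    - [0,0,0.08]
    - [0,0,0.04]
    - [0,0,0]

```text
time_s: 8.78
position: [0.48, -0.1481, 0.197]
tool_rot: [[0.573, 0.82, 0.0], [0.82, -0.573, -0.0], [-0.0, 0.0, -1.0]]
ft_force: [-1.3, -2.4, 2.5]
grip_width: 0.0273
gripper_force: 39.8
```

```bash
python3 st.py
```

```text
8.78 q6 4.3 tq [-0.465  0.007  0.061] F [-1.3 -2.4  2.5] e6 0.719 z 0.197 0.027271334583987356 39.84720443375409 yaw -34.96
```

move_arm:
  jaw: [2.2,2.2,2.2,2.2]
  dp:
    - [0,0,0.002]
    - [0,0,0.002]
    - [0,0,0.001]
    - [0,0,0]
  turn:
    - [0,0,0.08]
    - [0,0,0.08]
    - [0,0,0.04]
    - [0,0,0]

```text
time_s: 9.12
position: [0.4799, -0.1481, 0.197]
tool_rot: [[0.724, 0.689, -0.0], [0.689, -0.724, -0.0], [-0.0, -0.0, -1.0]]
ft_force: [-1.2, -1.9, 2.3]
grip_width: 0.027
gripper_force: 39.9
```

```bash
python3 st.py
```

```text
9.12 q6 15.75 tq [-0.529  0.138  0.033] F [-1.2 -1.9  2.3] e6 0.719 z 0.197 0.027004169322594383 39.89010353456251 yaw -46.42
```

move_arm:
  jaw: [2.2,2.2,2.2,2.2]
  dp:
    - [0,0,0.002]
    - [0,0,0.002]
    - [0,0,0.001]
    - [0,0,0]
  turn:
    - [0,0,0.08]
    - [0,0,0.08]
    - [0,0,0.04]
    - [0,0,0]

```text
time_s: 9.45
position: [0.4798, -0.148, 0.1969]
tool_rot: [[0.847, 0.532, -0.0], [0.532, -0.847, -0.0], [-0.0, -0.0, -1.0]]
ft_force: [-1.5, -2.8, 3.9]
grip_width: 0.0272
gripper_force: 39.9
```

```bash
python3 st.py
```

```text
9.45 q6 27.2 tq [-0.508  0.24   0.049] F [-1.5 -2.8  3.9] e6 0.719 z 0.1969 0.02721000622499499 39.934558648383245 yaw -57.87
```

move_arm:
  jaw: [2.2,2.2,2.2,2.2]
  dp:
    - [0,0,0.002]
    - [0,0,0.002]
    - [0,0,0.001]
    - [0,0,0]
  turn:
    - [0,0,0.08]
    - [0,0,0.08]
    - [0,0,0.04]
    - [0,0,0]

```text
time_s: 9.78
position: [0.4798, -0.148, 0.1969]
tool_rot: [[0.935, 0.353, -0.001], [0.353, -0.935, 0.0], [-0.001, -0.0, -1.0]]
ft_force: [-2.4, -1.6, 3.6]
grip_width: 0.0268
gripper_force: 40.0
```

```bash
python3 st.py
```

```text
9.78 q6 38.64 tq [-0.477  0.437  0.297] F [-2.4 -1.6  3.6] e6 0.927 z 0.1969 0.026837201279622726 40.04701363679487 yaw -69.31
```

move_arm:
  jaw: [2.2,2.2,2.2]
  dp:
    - [0,0,0]
    - [0,0,0]
    - [0,0,0]
  turn:
    - [0,0,0.05]
    - [0,0,0]
    - [0,0,0]

```text
time_s: 10.03
position: [0.4798, -0.148, 0.1968]
tool_rot: [[0.952, 0.307, -0.001], [0.307, -0.952, 0.0], [-0.001, -0.0, -1.0]]
ft_force: [-3.4, -1.4, 4.7]
grip_width: 0.0269
gripper_force: 40.1
```

```bash
python3 st.py
```

```text
10.03 q6 41.44 tq [-0.417  0.557  0.342] F [-3.4 -1.4  4.7] e6 0.475 z 0.1968 0.026893401160572136 40.136787852679845 yaw -72.1
```

move_arm:
  jaw: [2.2,2.2]
  dp:
    - [0,0,0]
    - [0,0,0]
  turn:
    - [0,0,0]
    - [0,0,0]

```text
time_s: 10.2
position: [0.4798, -0.148, 0.1968]
tool_rot: [[0.952, 0.305, -0.001], [0.305, -0.952, 0.0], [-0.0, -0.0, -1.0]]
ft_force: [-4.2, -1.0, 4.6]
grip_width: 0.0269
gripper_force: 40.2
```

```bash
python3 st.py
```

```text
10.2 q6 41.57 tq [-0.362  0.71   0.393] F [-4.2 -1.   4.6] e6 0.33 z 0.1968 0.026937164666195168 40.173134099459276 yaw -72.24
```

move_arm:
  jaw: [2.2,2.2,2.2,2.2,2.2,2.2,2.2,2.2,2.2,2.2,2.2,2.2]
  dp:
    - [0,0,-0.002]
    - [0,0,-0.003]
    - [0,0,-0.003]
    - [0,0,-0.003]
    - [0,0,-0.003]
    - [0,0,-0.003]
    - [0,0,-0.003]
    - [0,0,-0.003]
    - [0,0,-0.003]
    - [0,0,-0.003]
    - [0,0,-0.003]
    - [0,0,-0.003]
  turn:
    - [0,0,-0.06]
    - [0,0,-0.1]
    - [0,0,-0.12]
    - [0,0,-0.12]
    - [0,0,-0.12]
    - [0,0,-0.12]
    - [0,0,-0.12]
    - [0,0,-0.12]
    - [0,0,-0.12]
    - [0,0,-0.12]
    - [0,0,-0.12]
    - [0,0,-0.12]

```text
time_s: 11.2
position: [0.4803, -0.148, 0.1972]
tool_rot: [[-0.103, 0.995, 0.001], [0.995, 0.103, 0.001], [0.0, 0.001, -1.0]]
ft_force: [-1.7, -0.4, 3.7]
grip_width: 0.0268
gripper_force: 39.9
```

move_arm:
  jaw: [2.2,2.2,2.2,2.2,2.2,2.2,2.2,2.2,2.2,2.2,2.2,2.2]
  dp:
    - [0,0,-0.003]
    - [0,0,-0.003]
    - [0,0,-0.003]
    - [0,0,-0.003]
    - [0,0,-0.003]
    - [0,0,-0.003]
    - [0,0,-0.003]
    - [0,0,-0.003]
    - [0,0,-0.003]
    - [0,0,-0.003]
    - [0,0,-0.003]
    - [0,0,-0.003]
  turn:
    - [0,0,-0.12]
    - [0,0,-0.12]
    - [0,0,-0.12]
    - [0,0,-0.12]
    - [0,0,-0.12]
    - [0,0,-0.12]
    - [0,0,-0.12]
    - [0,0,-0.12]
    - [0,0,-0.12]
    - [0,0,-0.12]
    - [0,0,-0.12]
    - [0,0,-0.12]

```text
time_s: 12.2
position: [0.4804, -0.1474, 0.1975]
tool_rot: [[-1.0, 0.027, 0.001], [0.027, 1.0, 0.002], [-0.001, 0.002, -1.0]]
ft_force: [-1.0, 1.5, 3.5]
grip_width: 0.0271
gripper_force: 39.9
```

move_arm:
  jaw: [2.2,2.2,2.2,2.2,2.2,2.2,2.2]
  dp:
    - [0,0,-0.003]
    - [0,0,-0.003]
    - [0,0,-0.003]
    - [0,0,-0.003]
    - [0,0,0]
    - [0,0,0]
    - [0,0,0]
  turn:
    - [0,0,-0.12]
    - [0,0,-0.12]
    - [0,0,-0.12]
    - [0,0,-0.08]
    - [0,0,0]
    - [0,0,0]
    - [0,0,0]

```text
time_s: 12.78
position: [0.4802, -0.1473, 0.1976]
tool_rot: [[-0.919, -0.393, 0.001], [-0.393, 0.919, 0.002], [-0.001, 0.001, -1.0]]
ft_force: [0.9, 5.6, 4.5]
grip_width: 0.027
gripper_force: 40.0
```

```bash
python3 st.py; python3 look.py w4
```

```text
12.78 q6 -143.83 tq [ 1.176 -0.061 -0.013] F [0.9 5.6 4.5] e6 -0.048 z 0.1976 0.027004290736635794 39.98329185415059 yaw 113.16
12.7833 [-3.060e+01  1.870e+01  8.510e+01  1.000e-01  7.620e+01 -1.438e+02] [ 0.4802 -0.1473  0.1976] [ 1.176 -0.061 -0.013] [0.9454728  5.56831394 4.46002332]
[[-0.919 -0.393  0.001]
 [-0.393  0.919  0.002]
 [-0.001  0.001 -1.   ]]
updown_knob 0.64 320 319 [ 0.481  -0.1462  0.203 ]
updown_knob 0.24 50 34 [ 0.4149 -0.2755  0.203 ]
updown_top 0.83 323 338 [ 0.4823 -0.1445  0.215 ]
updown_mark 0.58 310 337 [ 0.4911 -0.1468  0.203 ]
```

move_arm:
  jaw: [2.2,2.9,3.2,3.6,4.2,4.8,5.2,5.2,5.2]
  dp:
    - [0,0.04,0]
    - [0,0,0]
    - [0,0,0]
    - [0,0,0]
    - [0,0,0]
    - [0,0,0]
    - [0,0,0]
    - [0,0,0]
    - [0,0,0]
  turn:
    - [0,0,-0.02]
    - [0,0,0]
    - [0,0,0]
    - [0,0,0]
    - [0,0,0]
    - [0,0,0]
    - [0,0,0]
    - [0,0,0]
    - [0,0,0]

```text
time_s: 13.73
position: [0.4798, -0.1478, 0.1976]
tool_rot: [[-0.911, -0.413, -0.0], [-0.413, 0.911, -0.0], [0.0, -0.0, -1.0]]
ft_force: [0.1, -1.2, 1.3]
grip_width: 0.0521
gripper_force: 0.0
```

move_arm:
  jaw: [5.2,5.2,5.2,5.2,5.2,5.2,5.2,5.2,5.2,5.2]
  dp:
    - [0,0,-0.5]
    - [0,0,-1]
    - [0,0,-1.5]
    - [0,0,-1.5]
    - [0,0,-1.5]
    - [0,0,-1.5]
    - [0,0,-1]
    - [0,0,0]
    - [0,0,0]
    - [0,0,0]
  turn:
    - [0,0,0]
    - [0,0,0]
    - [0,0,0]
    - [0,0,0]
    - [0,0,0]
    - [0,0,0]
    - [0,0,0]
    - [0,0,0]
    - [0,0,0]
    - [0,0,0]

```text
time_s: 14.57
position: [0.4796, -0.1476, 0.282]
tool_rot: [[-0.911, -0.413, -0.001], [-0.413, 0.911, 0.001], [0.001, 0.001, -1.0]]
ft_force: [-0.5, 0.2, 0.6]
grip_width: 0.052
gripper_force: 0.0
```

```bash
python3 st.py; python3 look.py w5;  python3 -c "
import cv2
i=cv2.imread('pics/w5.png')[180:380,195:455];cv2.imwrite('pics/w5c.png',cv2.resize(i,None,fx=3,fy=3,interpolation=cv2.INTER_CUBIC))"
```

```text
14.57 q6 -145.06 tq [ 0.026 -0.018  0.012] F [-0.5  0.2  0.6] e6 0.0 z 0.282 0.051993974342511025 0.0 yaw 114.42
14.5667 [ -30.6   15.    76.    -0.    89.  -145.1] [ 0.4796 -0.1476  0.282 ] [ 0.026 -0.018  0.012] [-0.51356916  0.17424731  0.58479596]
[[-0.911 -0.413 -0.001]
 [-0.413  0.911  0.001]
 [ 0.001  0.001 -1.   ]]
updown_knob 0.91 320 256 [ 0.4818 -0.1463  0.203 ]
updown_knob 0.51 472 311 [ 0.4754 -0.0304  0.203 ]
updown_top 0.76 322 260 [ 0.4799 -0.1457  0.215 ]
updown_top 0.6 322 255 [ 0.4765 -0.1472  0.215 ]
updown_mark 0.73 313 266 [ 0.4906 -0.1476  0.203 ]
updown_mark 0.62 388 304 [ 0.495  -0.0876  0.203 ]
```

View pics/w5c.png

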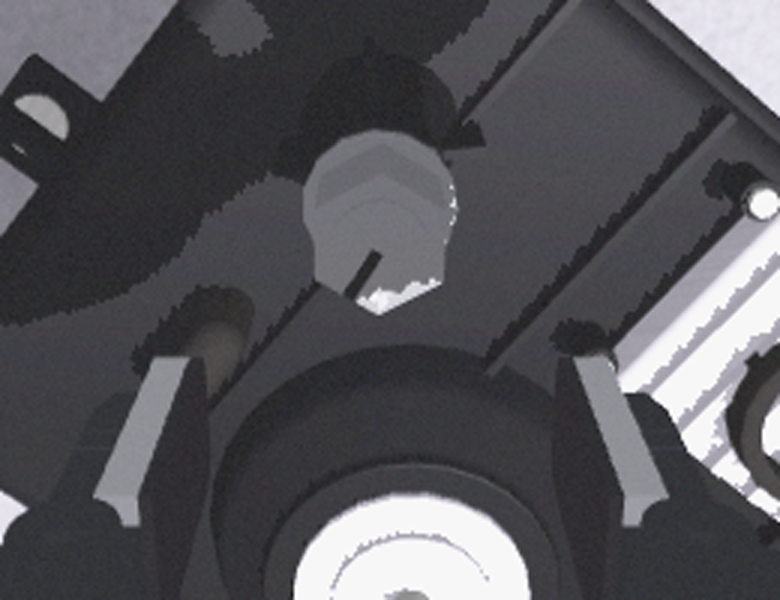

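The crop shows the knob, with its top centred near (378,245), free between the open fingers. Its flats are still parallel to the pads and the rib still points down-left relative to the gripper. It therefore turned with the tool, without slip, to about 180° back from the stop.

```bash
python3 -c "
from rig import ticket;print(ticket.close_job())"
```

```text
the job is handed in; nothing more can be done
None
```

The up-down knob was turned clockwise until it was snug (about 0.37 N m by the wrist sensor), backed off about half a turn (roughly 179° by the tool angle), and released; the job is handed in, and no verdict came back.

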